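# Put the hardware tins away in two stacks

## Task

Put the hardware tins away in two stacks: on the round stand the three round tins, the widest at the bottom and the narrowest on top; on the oblong stand the two oblong tins, the larger below and the smaller on top, both lined up lengthwise with the stand. Each tin sits flat and centred on what is under it. Never tip a tin over, and leave the glue jar, the hammer and the screwdriver where they lie.

Things in the scene. Friction and masses are not known exactly. Their poses are not given: they have to be found in the camera images.
- round_large: the widest round tin: closed aluminium tin, a plain upright cylinder 64 mm in diameter and 34 mm high with a flat top (paper disc and brass sample stud only drawn on it), about 260 g, loose. Origin: centre of its underside; z up.
- round_medium: the middle round tin: same make, 50 mm in diameter and 30 mm high, flat top, about 170 g, loose. Origin: centre of its underside; z up.
- round_small: the narrowest round tin: same make, 36 mm in diameter and 28 mm high, flat top, about 100 g, loose. Origin: centre of its underside; z up.
- oblong_large: the larger oblong tin: closed aluminium tin, a box 92 mm long (x) by 60 mm wide (y) and 32 mm high, flat top, about 300 g, loose; grasped across its width. Origin: centre of its underside; z up.
- oblong_small: the smaller oblong tin: 66 mm long (x) by 42 mm wide (y) and 28 mm high, flat top, about 160 g, loose; grasped across its width. Origin: centre of its underside; z up.
- round_stand: low round stand of dark wood with a cork face, 96 mm in diameter, flat top 12 mm above the table, fixed to the table. Origin: centre of its underside, at table height; z up.
- oblong_stand: low oblong stand of dark wood with a cork face, 116 mm long (x) by 84 mm wide (y), flat top 12 mm above the table, fixed to the table. Origin: centre of its underside, at table height; z up. Either way round along x is the same.
- glue_jar: bystander: white jar with a black lid, 60 mm in diameter and 75 mm high, loose. Origin: centre of its underside; z up.
- hammer: bystander: hammer lying flat, 220 mm long along its x, loose.
- screwdriver: bystander: red-handled screwdriver lying flat, 190 mm long along its x, loose.
Things that resemble listed ones, but are neither listed nor needed, are in the scene too. Leave any green or red look-alike of the round_medium alone.

How it is judged:
By the outcome, as a careful person would: the job done as asked, in the order asked, and still so for the second after the job is handed in, with the robot touching nothing.
It also fails if it takes over 131 s, if anything falls off the work surface, if the arm or the gripper's body presses on something with over 40 N, if the wrist force passes 120 N, or if a joint passes its speed limit or range.

## Robot

A 6-joint arm with a two-finger parallel gripper is mounted at the origin on the work surface. World frame = base frame: x ahead of the robot, y to its left, z up, the work surface at z = 0. Lengths are in m, angles in degrees, forces in N, time in s.
With the tool pointing down it reaches from about 0.4 to 0.825 m from the base axis. Payload 7 kg.
Tool frame: the origin (TCP) lies midway between the tips of the shut fingers; the grasp point (between the pads) lies 19 mm behind it (r.grip_point_offset is the z of the grasp point in the tool frame, in m); z points along the fingers, y is the line along which they close (so a half turn about z gives the same grasp; the last joint's range is limited). The gripper opens to 88 mm and grips with 3 to 60 N. Pads are 19 mm wide; open, the fingers measure 130 mm over their backs; the gripper's body (78 mm by 193 mm) begins 47 mm behind the grasp point.
Start: joints at [-57.347, 20.546, 0.682, 0, -70.136, -16.507], TCP at [0.188, -0.648, 0.227] pointing down, gripper open.
Joint ranges: [-176.03, 176.03], [-82.01, 121.73], [-58.28, 71.71], [-173.87, 95.51], [-174.79, -0.11], [-173.66, 173.66]. Speed limits (degrees/s): [136.94, 136.94, 172.46, 180, 180, 180].

## Interface

Orientations are given as [roll, pitch, yaw] about the fixed x, y, z axes, in that order (R = Rz(yaw) Ry(pitch) Rx(roll)).
In Python, from plant import r, viewer, recognise, outline_of, pinpoint gives the robot as it stands.
- The arm moves only by the tool move_arm, never from a script. Its argument "targets" is a list of rows, each a list of 2 entries, a list of its own where there are three numbers: the shift along the tool's x, y, z in cm, then the turn, a rotation vector about the tool's x, y, z in rad. A call has 1 to 5 rows; each row is the pose to reach, as a shift and turn from the pose commanded when the call began, along the tool's axes at that moment; what a row does not reach only later rows make up. A row lasts 1/8 s, in which the tool goes at most 62.5 mm and 10.7 degrees, less where a joint would pass 70% of its speed; a pose out of reach is approached as far as the arm can. A call with a gripper value outside its range is refused whole. "jaw" is the finger opening in cm, from 0 to 8.76, set as the call begins (left out, the last holds). The fingers move at their own pace and stop on an object; "squeeze" is the grip in N (left out, the last holds). Time passes only in rows, so rows that repeat a pose let the fingers close. It gives the time, the measured TCP pose, the force, the opening and the grip force at its end, in the units of the state.
- r.get_state(): the state, without advancing time (a new reading comes with each control period).
- viewer.capture(name): name is "scene" or "top"; returns a dict with "image" (384x512x3 uint8, blue, green, red), "intrinsics" (3x3 intrinsics, pixels), "camera_from_world" (4x4, takes a point from world to camera coordinates). Camera axes: x right, y up, looking along -z (the intrinsics and any distortion apply to the point x, -y, -z); pixel columns grow to the right and rows downward; lengths in m; the calibration is good to about 2 mm. A picture is of the moment at which its call begins. There is no depth.
- r.close_job(): hands the job in; it is judged then, once.
Trained networks look in the newest picture that a camera, given by its name, has taken for a name from the list of things; names that differ only in an ending like _2 or _b are one class to them, and where a whole thing is asked for, a point or a joint stands for the part that bears it (a point fixed in the world has none). Each returns a list of dicts, best first, with "score" (0 to 1); they miss things now and then, are a little off and sometimes report something else, mostly with a low value. They report only what shows in the picture. A call takes as long as a camera call. They do not tell look-alikes from the thing itself.
- recognise(label, camera): "box" ([left, top, right, bottom] in pixels, round what is visible of it).
- outline_of(label, camera): "mask" (384x512 bool, what is visible of it) and "box" ([left, top, right, bottom] in pixels, round what is visible of it).
- pinpoint(label, camera): "location" ([row, column] in pixels: a listed point, or the origin of a listed thing).
The state is a dict: "time_s": time; "joints": joint angles; "qd": joint speeds; "joint_torque": joint torques, N m; "tcp_pos": TCP position; "eef_rot": TCP orientation; "contact_force": force on the tool from outside, world axes, zero at the start; "moment": the same for the moment, N m; "gripper_width": finger opening in m; "gripper_force": force on a finger pad.
Only numpy, scipy, OpenCV 4.12 (cv2) and the standard library are available. Lean on these libraries where they do the work, as an engineer would, in place of code of your own. Each camera call takes 0.05 s, during which the arm holds its last target. There are 200 camera calls.

## Working session

There is one attempt and no reset: what is moved stays moved. The work goes in short steps, Python scripts to look and compute and a tool call to move; the robot and the scene stay as the last step left them, time stands still between calls to the robot, and variables do not carry over. Pictures are saved under pics/ and viewed, at most 16 in all, crops included, and the job is handed in when it is done.

Besides the shell and the picture viewer there is one more tool, called after "Request:" as a command line: name --argument value ..., lists and objects as JSON in quotes. move_arm: Moves the arm, as the interface text tells. Its arguments: {"type":"object","properties":{"targets":{"type":"array","items":{"type":"array"}},"jaw":{"type":"number"},"squeeze":{"type":"number"}},"required":["targets"]}

```bash
mkdir -p pics; ls; python3 - <<'E'
from plant import r,viewer,recognise,outline_of,pinpoint
import cv2,numpy as np
for c in("scene","top"):
    d=viewer.capture(c);cv2.imwrite(f"pics/{c}0.png",cv2.resize(d["image"],(800,600),interpolation=cv2.INTER_CUBIC))
    print(c,np.round(d["intrinsics"],1).tolist(),np.round(d["camera_from_world"],3).tolist())
s=r.get_state();print(s["time_s"],s["tcp_pos"],s["eef_rot"],s["gripper_width"],r.grip_point_offset)
E
```

```text
pics
scene [[368.5, 0.0, 251.0], [0.0, 368.5, 199.6], [0.0, 0.0, 1.0]] [[-0.614, 0.789, 0.005, 0.353], [-0.679, -0.532, 0.507, 0.405], [0.402, 0.308, 0.862, -1.361], [0.0, 0.0, 0.0, 1.0]]
top [[383.2, 0.0, 251.4], [0.0, 383.2, 199.4], [0.0, 0.0, 1.0]] [[0.006, -1.0, 0.002, 0.006], [0.989, 0.006, 0.149, -0.594], [-0.149, 0.001, 0.989, -1.004], [0.0, 0.0, 0.0, 1.0]]
0.1 [ 0.18754112 -0.64797946  0.22572518] [ 1.79915031e+02 -1.01313806e-02 -1.63859192e+02] 0.08777692672783588 -0.0188
```

View pics/top0.png

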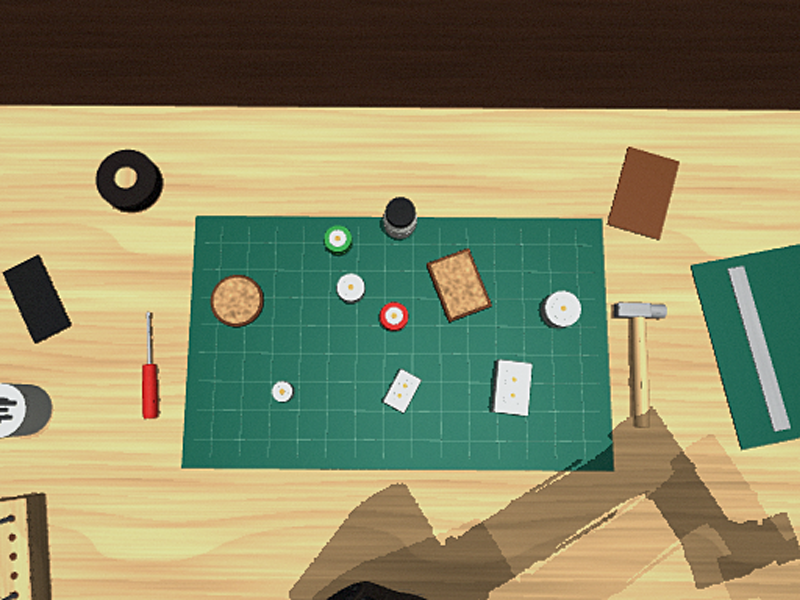

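View pics/scene0.png

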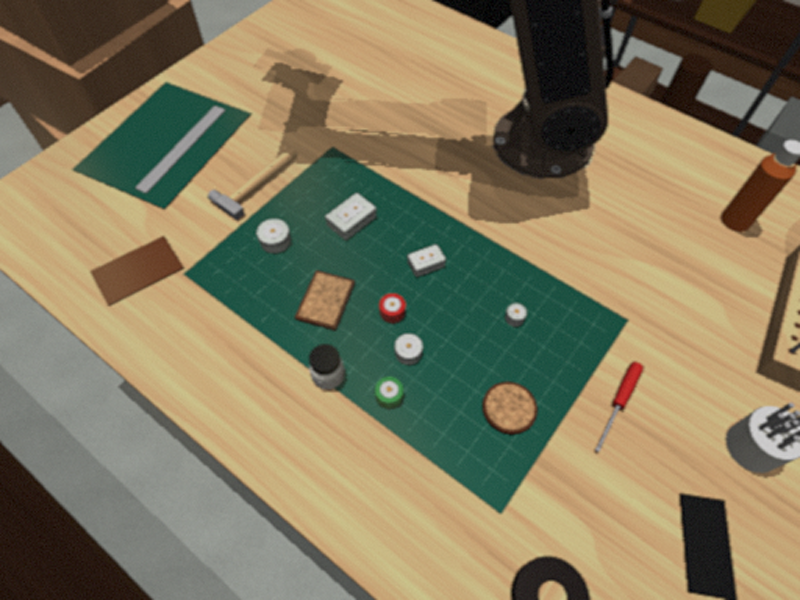

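```bash
cat > h.py <<'E'
from plant import r,viewer,recognise,outline_of,pinpoint
import cv2,numpy as np
def unproj(d,u,v,z):
    K=d["intrinsics"];T=d["camera_from_world"];R=T[:3,:3];t=T[:3,3]
    c=-R.T@t; ray=np.array([(u-K[0,2])/K[0,0],-(v-K[1,2])/K[1,1],-1.]);w=R.T@ray
    return c+w*(z-c[2])/w[2]
def proj(d,P):
    K=d["intrinsics"];T=d["camera_from_world"];p=np.asarray(P)@T[:3,:3].T+T[:3,3]
    return np.stack([K[0,0]*p[:,0]/-p[:,2]+K[0,2],K[1,1]*-p[:,1]/-p[:,2]+K[1,2]],1)
E
python3 - <<'E'
from h import *
H=dict(round_large=34,round_medium=30,round_small=28,oblong_large=32,oblong_small=28,round_stand=12,oblong_stand=12,glue_jar=75,hammer=15,screwdriver=15)
for c in("top","scene"):
    d=viewer.capture(c)
    for n in H:
        for o in outline_of(n,c):
            if o["score"]<.2: continue
            m=o["mask"];v,u=np.nonzero(m)
            print(c,n,round(o["score"],2),np.round(o["box"]).tolist(),m.sum(),np.round(unproj(d,u.mean(),v.mean(),H[n]/1000)[:2],3),d["image"][m].mean(0).round())
E
```

```text
top round_large 0.59 [348.0, 187.0, 369.0, 210.0] 421 [ 0.603 -0.288] [210. 212. 211.]
top round_medium 0.82 [243.0, 192.0, 262.0, 212.0] 260 [0.587 0.009] [113. 118. 210.]
top round_medium 0.75 [216.0, 172.0, 235.0, 194.0] 267 [0.639 0.085] [207. 211. 210.]
top round_medium 0.54 [176.0, 245.0, 189.0, 260.0] 144 [0.455 0.201] [202. 209. 210.]
top round_medium 0.49 [205.0, 146.0, 225.0, 163.0] 249 [0.727 0.11 ] [128. 178. 121.]
top round_small 0.59 [175.0, 245.0, 190.0, 260.0] 165 [0.455 0.202] [190. 197. 194.]
top oblong_large 0.79 [313.0, 230.0, 342.0, 266.0] 811 [ 0.464 -0.198] [210. 212. 209.]
top oblong_small 0.67 [243.0, 237.0, 269.0, 266.0] 377 [ 0.457 -0.007] [217. 221. 219.]
top round_stand 0.92 [138.0, 176.0, 171.0, 211.0] 924 [0.617 0.292] [ 92. 135. 176.]
top oblong_stand 0.83 [274.0, 160.0, 314.0, 206.0] 1257 [ 0.65  -0.109] [ 93. 136. 176.]
top glue_jar 0.85 [245.0, 126.0, 267.0, 152.0] 465 [ 0.755 -0.001] [62. 64. 63.]
top hammer 0.9 [392.0, 194.0, 425.0, 272.0] 949 [ 0.524 -0.431] [129. 163. 178.]
top screwdriver 0.63 [95.0, 212.0, 102.0, 268.0] 370 [0.466 0.44 ] [ 52.
[... 356 characters left out ...]
3. 108.]
scene round_medium 0.63 [252.0, 216.0, 269.0, 232.0] 279 [0.646 0.09 ] [161. 165. 164.]
scene round_small 0.45 [322.0, 191.0, 337.0, 207.0] 148 [0.463 0.204] [140. 147. 145.]
scene oblong_large 0.56 [209.0, 124.0, 236.0, 154.0] 544 [ 0.472 -0.192] [153. 159. 156.]
scene round_stand 0.82 [309.0, 244.0, 343.0, 277.0] 915 [0.622 0.294] [ 82. 117. 154.]
scene oblong_stand 0.89 [190.0, 175.0, 227.0, 208.0] 922 [ 0.654 -0.106] [ 82. 116. 150.]
scene glue_jar 0.7 [198.0, 217.0, 219.0, 247.0] 537 [0.779 0.013] [61. 67. 68.]
scene hammer 0.67 [132.0, 92.0, 188.0, 144.0] 614 [ 0.535 -0.429] [105. 130. 147.]
scene screwdriver 0.56 [382.0, 230.0, 416.0, 289.0] 303 [0.464 0.439] [ 48.  55. 160.]
```

Candidates for round_medium in the top view (512 px image): white (225,183), red-rimmed (252,202) and green-rimmed (216,154). The plain white one fits, because it is aluminium with only a paper disc. I'll fit silhouettes for precise poses and check the result in a crop.

```bash
cat >> h.py <<'E'
from scipy.optimize import minimize
D=dict(round_large=(64,0,34),round_medium=(50,0,30),round_small=(36,0,28),oblong_large=(92,60,32),oblong_small=(66,42,28),round_stand=(96,0,12),oblong_stand=(116,84,12))
S=6
def pts(n,x,y,a,z0):
    L,W,h=np.array(D[n])/1000
    if W==0:
        t=np.linspace(0,2*np.pi,60);q=np.c_[np.cos(t),np.sin(t)]*L/2
    else: q=np.array([[1,1],[-1,1],[-1,-1],[1,-1]])*[L/2,W/2]@np.array([[np.cos(a),np.sin(a)],[-np.sin(a),np.cos(a)]])
    q=q+[x,y]
    return np.r_[np.c_[q,np.full(len(q),z0)],np.c_[q,np.full(len(q),z0+h)]]
def render(d,n,p,z0,box,s=S):
    P=(proj(d,pts(n,*p,z0))-box[:2]+.5)*s-.5
    hull=cv2.convexHull(P.astype(np.float32))
    m=np.zeros(((box[3]-box[1])*s,(box[2]-box[0])*s),np.uint8)
    cv2.fillConvexPoly(m,np.round(hull*16).astype(np.int32),255,cv2.LINE_AA,4);return m
def fit(d,n,p0,z0=0,pad=9):
    u=proj(d,pts(n,*p0,z0));b=np.r_[np.floor(u.min(0))-pad,np.ceil(u.max(0))+pad].astype(int);b=np.clip(b,0,[512,384,512,384])
    im=cv2.resize(d["image"][b[1]:b[3],b[0]:b[2]],None,fx=S,fy=S,interpolation=cv2.INTER_CUBIC).astype(float)
    # greenness: background green mat has g clearly above r
    g=(im[...,1]-im[...,2])/(im.sum(2)+1)
    m=(g<.10)
    k,lab=cv2.connectedComponents(m.astype(np.uint8))
    q=(proj(d,[[p0[0],p0[1],z0+D[n][2]/1000]])[0]-b[:2]+.5)*S
    m=np.where(lab==lab[int(q[1]),int(q[0])],255.,0)
    f=lambda p:np.abs(render(d,n,(p[0]/100,p[1]/100,p[2]),z0,b)-m).mean()
    best=None
    for a in ([0] if D[n][1]==0 else np.arange(0,np.pi,np.pi/8)):
        o=minimize(f,[p0[0]*100,p0[1]*100,a],method="Nelder-Mead",options=dict(initial_simplex=np.array([p0[0]*100,p0[1]*100,a])+np.array([[0,0,0],[1,0,0],[0,1,0],[0,0,.2]]),xatol=.003,fatol=1e-4))
        if best is None or o.fun<best.fun: best=o
    p=best.x; return (p[0]/100,p[1]/100,p[2]%np.pi),best.fun/255*m.size/(m>0).sum()
E
python3 - <<'E'
from h import *
I=dict(round_large=(.605,-.286),round_medium=(.64,.087),round_small=(.457,.2),oblong_large=(.465,-.196),oblong_small=(.457,-.007),round_stand=(.618,.292),oblong_stand=(.65,-.108))
for c in("top","scene"):
    d=viewer.capture(c)
    if c=="top":im=cv2.resize(d["image"][130:280,120:400],None,fx=2.857,fy=2.857,interpolation=cv2.INTER_CUBIC)
    for n in I:
        p,e=fit(d,n,(*I[n],0));print(c,n,np.round(np.array(p[:2])*1000,1),round(np.degrees(p[2]),1),round(e,3))
        if c=="top":
            P=(proj(d,pts(n,*p,0))-[120,130]+.5)*2.857
            cv2.polylines(im,[np.round(cv2.convexHull(P.astype(np.float32))).astype(int)],True,(255,0,255),1)
cv2.imwrite("pics/crop1.png",im)
E
```

```text
top round_large [ 604.9 -291.6] 4.1 0.042
top round_medium [641.7  86.7] 0.8 0.051
top round_small [456.  203.6] 8.4 0.075
top oblong_large [ 465.  -200.1] 173.7 0.039
top oblong_small [458.3  -6.6] 151.9 0.023
top round_stand [619.5 294.3] 0.7 0.046
top oblong_stand [ 651.3 -110. ] 20.9 0.028
scene round_large [ 601.8 -291.1] 5.3 0.045
scene round_medium [638.7  86.7] 4.5 0.04
scene round_small [452.7 204.4] 5.7 0.049
scene oblong_large [ 462.5 -199.4] 173.5 0.025
scene oblong_small [455.3  -6. ] 151.8 0.04
scene round_stand [616.9 294.7] 4.6 0.036
scene oblong_stand [ 648.4 -109.6] 21.1 0.026
```

View pics/crop1.png

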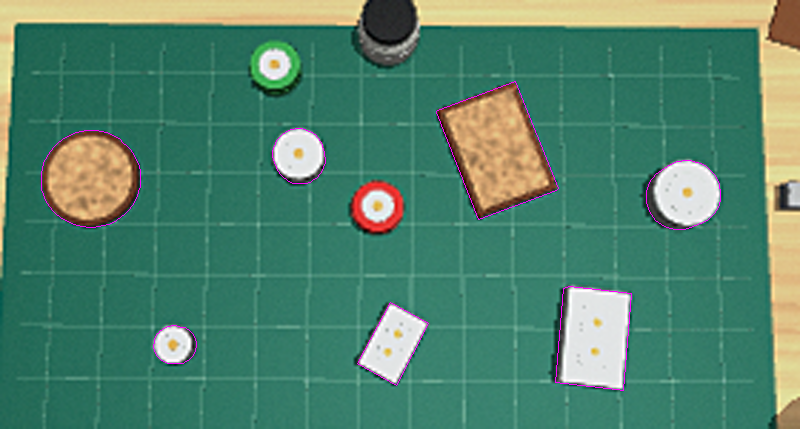

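The crop shows plain white tins at (298,155) (medium), (173,344) (small) and (685,193) (large), with green (275,65) and red (377,206) as the look-alikes. All the fits sit well on the tins. The two cameras differ by about 3 mm in x, so I'll average them.

```bash
cat > plan.py <<'E'
import sys,numpy as np
from plant import r
from scipy.spatial.transform import Rotation as Ro
# args: x,y,z,yaw (mm,deg) waypoints; chain from the measured pose
s=r.get_state();p=np.array(s["tcp_pos"])*1000;R=Ro.from_euler("xyz",s["eef_rot"],degrees=True)
print("t",round(s["time_s"],2),"at",p.round(1),np.round(s["eef_rot"],2),"J",np.round(s["joints"],1),"F",np.round(s["contact_force"],1),"w",round(s["gripper_width"]*1000,1),"g",round(float(np.max(s["gripper_force"])),1))
for a in sys.argv[1:]:
    x,y,z,w=map(float,a.split(","))
    Q=Ro.from_euler("xyz",[180,0,w],degrees=True);d=R.inv().apply(np.array([x,y,z])-p)/10;t=(R.inv()*Q).as_rotvec()
    print(a,"->",d.round(2).tolist(),t.round(3).tolist(),"rows",round(max(np.linalg.norm(d)/6.25,np.degrees(np.linalg.norm(t))/10.7),1))
    p=np.array([x,y,z]);R=Q
E
python3 plan.py 603.4,-291.4,100,-130 603.4,-291.4,7,-130
```

```text
t 1.3 at [ 187.7 -648.3  226.5] [ 180.     -0.   -163.85] J [-57.3  20.5   0.7  -0.  -70.1 -16.5] F [-0.1 -0.3  0.1] w 87.6 g 0.0
603.4,-291.4,100,-130 -> [-49.86, 22.72, 12.65] [0.0, 0.0, -0.591] rows 9.0
603.4,-291.4,7,-130 -> [0.0, -0.0, 9.3] [0.0, 0.0, 0.0] rows 1.5
```

Request:
move_arm --targets '[[[-25,11.4,4],[0,0,-0.3]],[[-25,11.4,4],[0,0,-0.3]],[[-25,11.4,4],[0,0,-0.3]],[[-25,11.4,4],[0,0,-0.3]],[[-25,11.4,4],[0,0,-0.3]]]' --jaw 8.7 --squeeze 30

```text
time_s: 1.92
tcp_pos: [0.3982, -0.4671, 0.1863]
eef_rot: [180.0, 0.0, -146.5]
contact_force: [0.1, -1.2, 0.7]
gripper_width: 0.087
gripper_force: 0.0
```

```bash
python3 plan.py 603.4,-291.4,100,-130
```

```text
t 1.93 at [ 398.2 -467.1  186.3] [ 1.7999e+02  1.0000e-02 -1.4652e+02] J [-31.4  16.5 -10.7  -0.  -62.9 -25.2] F [ 0.1 -1.2  0.7] w 87.0 g 0.0
603.4,-291.4,100,-130 -> [-26.81, 3.33, 8.63] [0.0, 0.0, -0.288] rows 4.5
```

Request:
move_arm --targets '[[[-26.8,3.3,8.6],[0,0,-0.288]],[[-26.8,3.3,8.6],[0,0,-0.288]],[[-26.8,3.3,8.6],[0,0,-0.288]],[[-26.8,3.3,8.6],[0,0,-0.288]],[[-26.8,3.3,8.6],[0,0,-0.288]]]'

```text
time_s: 2.55
tcp_pos: [0.6036, -0.2922, 0.0993]
eef_rot: [180.0, -0.0, -130.0]
contact_force: [-0.7, -0.6, 0.4]
gripper_width: 0.0869
gripper_force: 0.0
```

```bash
python3 plan.py 603.4,-291.4,55,-130 ; python3 - <<'E'
from h import *
a=viewer.capture("top")["image"][140:260,300:440];b=viewer.capture("scene")["image"][60:180,110:250]
cv2.imwrite("pics/near1.png",cv2.resize(np.hstack([a,b]),None,fx=2.8,fy=2.8,interpolation=cv2.INTER_CUBIC))
E
```

```text
t 2.55 at [ 603.6 -292.2   99.3] [ 1.7995e+02 -2.0000e-02 -1.3005e+02] J [ -9.2  25.8  -8.9  -0.  -55.4 -30.8] F [-0.7 -0.6  0.4] w 86.9 g 0.0
603.4,-291.4,55,-130 -> [-0.05, 0.06, 4.43] [0.001, -0.0, -0.001] rows 0.7
```

View pics/near1.png

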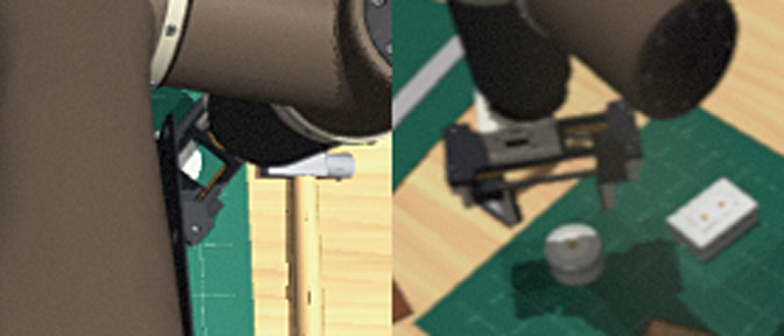

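The near view shows the open fingers astride the large round tin (about (573,245) on the right half), with the hammer clear of them. Now I'll descend and grip.

Request:
move_arm --targets '[[[0,0,5],[0,0,0]],[[0,0,8],[0,0,0]],[[0,0,9.2],[0,0,0]],[[0,0,9.2],[0,0,0]],[[0,0,9.2],[0,0,0]]]'

```text
time_s: 3.28
tcp_pos: [0.6029, -0.295, 0.0102]
eef_rot: [-179.9, 0.1, -130.2]
contact_force: [0.0, -0.1, 1.0]
gripper_width: 0.0871
gripper_force: 0.0
```

Request:
move_arm --targets '[[[0,0,0],[0,0,0]],[[0,0,0],[0,0,0]],[[0,0,0],[0,0,0]],[[0,0,0],[0,0,0]],[[0,0,0],[0,0,0]]]' --jaw 5.8

```text
time_s: 3.9
tcp_pos: [0.6019, -0.2944, 0.009]
eef_rot: [-180.0, 0.0, -130.2]
contact_force: [-1.6, 1.2, 4.7]
gripper_width: 0.0634
gripper_force: 30.0
```

```bash
python3 plan.py 603.4,-291.4,130,-130 618.2,294.5,130,-130 618.2,294.5,40,-130
```

```text
t 3.9 at [ 601.9 -294.4    9. ] [-180.      0.   -130.15] J [ -9.4  31.3 -13.4   0.  -45.3 -30.7] F [-1.6  1.2  4.7] w 63.4 g 30.0
603.4,-291.4,130,-130 -> [-0.33, 0.08, -12.1] [-0.0, 0.0, -0.003] rows 1.9
618.2,294.5,130,-130 -> [-45.83, 36.53, 0.0] [0.0, 0.0, 0.0] rows 9.4
618.2,294.5,40,-130 -> [0.0, -0.0, 9.0] [0.0, 0.0, 0.0] rows 1.4
```

Request:
move_arm --targets '[[[0,0,-3],[0,0,0]],[[0,0,-8],[0,0,0]],[[0,0,-12],[0,0,0]],[[-3,2.4,-12],[0,0,0]],[[-7,5.6,-12],[0,0,0]]]'

```text
time_s: 4.53
tcp_pos: [0.604, -0.2046, 0.1284]
eef_rot: [-180.0, 0.0, -130.3]
contact_force: [1.1, 0.8, -2.9]
gripper_width: 0.0634
gripper_force: 30.0
```

Request:
move_arm --targets '[[[-4.5,3.6,0],[0,0,0]],[[-9,7.2,0],[0,0,0]],[[-13.5,10.8,0],[0,0,0]],[[-18,14.4,0],[0,0,0]],[[-22,17.6,0],[0,0,0]]]'

```text
time_s: 5.15
tcp_pos: [0.6111, 0.0789, 0.1281]
eef_rot: [180.0, -0.0, -130.1]
contact_force: [0.9, 0.3, -2.3]
gripper_width: 0.0635
gripper_force: 30.0
```

```bash
python3 plan.py 618.2,294.5,100,-130
```

```text
t 5.15 at [611.1  78.9 128.1] [ 1.7997e+02 -2.0000e-02 -1.3014e+02] J [ 25.5  19.6 -14.4  -0.  -56.  -65.6] F [ 0.9  0.3 -2.3] w 63.5 g 30.0
618.2,294.5,100,-130 -> [-16.94, 13.36, 2.81] [0.0, -0.0, -0.002] rows 3.5
```

Request:
move_arm --targets '[[[-5,3.95,0.8],[0,0,0]],[[-10,7.9,1.6],[0,0,0]],[[-14.5,11.4,3],[0,0,0]],[[-16.94,13.36,5.5],[0,0,0]],[[-16.94,13.36,5.8],[0,0,0]]]'

```text
time_s: 5.78
tcp_pos: [0.617, 0.294, 0.0672]
eef_rot: [179.9, -0.2, -130.0]
contact_force: [-0.4, -0.5, -2.7]
gripper_width: 0.0641
gripper_force: 30.0
```

Request:
move_arm --targets '[[[0,0,0],[0,0,0]],[[0,0,0],[0,0,0]]]'

```text
time_s: 6.02
tcp_pos: [0.6192, 0.2915, 0.0713]
eef_rot: [-180.0, 0.0, -130.2]
contact_force: [-0.1, -1.3, -1.5]
gripper_width: 0.0631
gripper_force: 30.0
```

```bash
python3 plan.py 618.2,294.5,21,-130 ; python3 - <<'E'
from h import *
a=viewer.capture("top")["image"][130:250,100:240];b=viewer.capture("scene")["image"][190:310,260:400]
cv2.imwrite("pics/near2.png",cv2.resize(np.hstack([a,b]),None,fx=2.8,fy=2.8,interpolation=cv2.INTER_CUBIC))
E
```

```text
t 6.03 at [619.2 291.5  71.3] [-1.7999e+02  4.0000e-02 -1.3022e+02] J [ 41.5  28.4  -8.5   0.  -53.  -81.7] F [-0.1 -1.3 -1.5] w 63.1 g 30.0
618.2,294.5,21,-130 -> [-0.16, 0.27, 5.03] [-0.0, 0.001, -0.004] rows 0.8
```

View pics/near2.png

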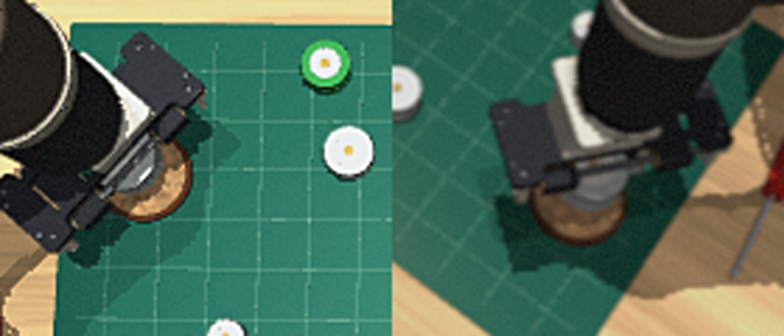

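Request:
move_arm --targets '[[[-0.1,0.2,2],[0,0,0]],[[-0.1,0.2,3],[0,0,0]],[[-0.1,0.2,3.5],[0,0,0]],[[-0.1,0.2,3.5],[0,0,0]],[[-0.1,0.2,3.5],[0,0,0]]]'

```text
time_s: 6.75
tcp_pos: [0.6183, 0.2946, 0.0361]
eef_rot: [-180.0, 0.0, -130.2]
contact_force: [-0.3, 0.0, -2.2]
gripper_width: 0.0634
gripper_force: 30.0
```

```bash
cat > ov.py <<'E'
# overlay: args name_for_pic, then tin,x,y,z0,yaw ...(mm) ; two views
import sys
from h import *
out=[]
sp=[a.split(",") for a in sys.argv[2:]]
for c in("top","scene"):
    d=viewer.capture(c)
    x,y,z=[float(v)/1000 for v in sp[0][1:4]]
    q=proj(d,[[x,y,z]])[0].round().astype(int)-40
    q=np.clip(q,0,[432,304]);s=5
    im=cv2.resize(d["image"][q[1]:q[1]+80,q[0]:q[0]+80],None,fx=s,fy=s,interpolation=cv2.INTER_CUBIC)
    for a,col in zip(sp,[(255,0,255),(255,255,0),(0,255,255)]):
        n=a[0];p=pts(n,float(a[1])/1000,float(a[2])/1000,np.radians(float(a[4])),float(a[3])/1000)
        P=((proj(d,p)-q+.5)*s).astype(np.float32);k=len(P)//2
        for h in(P[:k],P[k:]):cv2.polylines(im,[np.round(h).astype(int)],True,col,1)
    out.append(im)
cv2.imwrite(f"pics/{sys.argv[1]}.png",np.hstack(out))
E
python3 plan.py; python3 plan.py;python3 - <<'E'
from plant import r
import subprocess,sys
p=r.get_state()["tcp_pos"]*1000
subprocess.run([sys.executable,"ov.py","ov1",f"round_large,{p[0]},{p[1]},{p[2]-9},0","round_stand,618.2,294.5,0,0"])
E
```

```text
t 6.75 at [618.3 294.6  36.1] [-1.7998e+02  4.0000e-02 -1.3016e+02] J [ 41.7  30.6 -10.2   0.  -49.2 -81.9] F [-0.3  0.  -2.2] w 63.4 g 30.0
t 6.75 at [618.3 294.6  36.1] [-1.7998e+02  4.0000e-02 -1.3016e+02] J [ 41.7  30.6 -10.2   0.  -49.2 -81.9] F [-0.3  0.  -2.2] w 63.4 g 30.0
```

View pics/ov1.png

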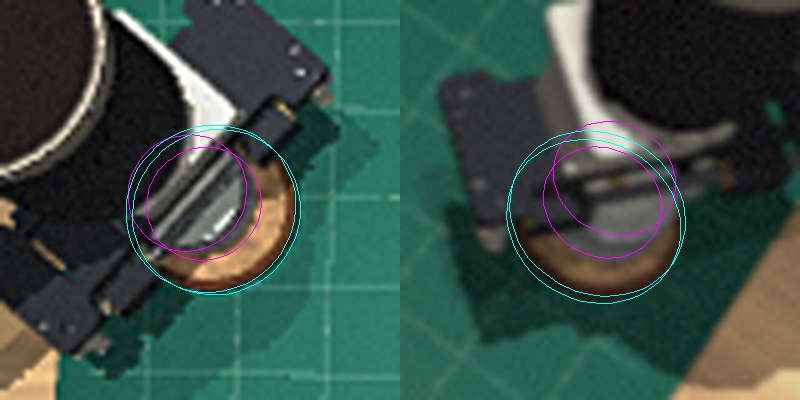

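```bash
python3 - <<'E'
from h import *
p=r.get_state()["tcp_pos"];o=[]
for c in("top","scene"):
    d=viewer.capture(c);q=proj(d,[[p[0],p[1],.03]])[0].round().astype(int)-20
    im=cv2.resize(d["image"][q[1]:q[1]+40,q[0]:q[0]+40],None,fx=10,fy=10,interpolation=cv2.INTER_CUBIC)
    im=(255*(im/255.)**.5).astype(np.uint8)
    P=((proj(d,pts("round_large",p[0],p[1],0,p[2]-.009))-q+.5)*10)
    for h in(P[:60],P[60:]):cv2.polylines(im,[np.round(h).astype(int)],True,(255,0,255),1)
    o.append(im)
cv2.imwrite("pics/ov2.png",np.hstack(o))
E
```

```text
(no output)
```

View pics/ov2.png

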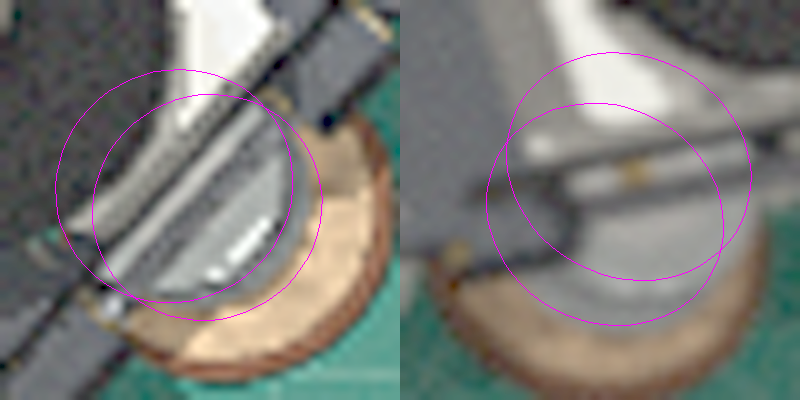

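The brightened view shows the held tin's rim within about 1–2 mm of the model in both views, centred over the stand. Lowering it now.

Request:
move_arm --targets '[[[0,0,0.8],[0,0,0]],[[0,0,1.3],[0,0,0]],[[0,0,1.5],[0,0,0]],[[0,0,1.5],[0,0,0]],[[0,0,1.5],[0,0,0]]]'

```text
time_s: 7.58
tcp_pos: [0.6176, 0.2942, 0.021]
eef_rot: [180.0, -0.0, -130.2]
contact_force: [-4.1, -0.2, 6.0]
gripper_width: 0.0638
gripper_force: 30.0
```

```bash
python3 plan.py
```

```text
t 7.58 at [617.6 294.2  21. ] [ 1.8000e+02 -4.0000e-02 -1.3015e+02] J [ 41.8  31.5 -10.9   0.  -47.6 -81.9] F [-4.1 -0.2  6. ] w 63.8 g 30.0
```

Contact made (about 6 N up). Release, rise, and head for the medium tin.

Request:
move_arm --targets '[[[0,0,0],[0,0,0]],[[0,0,0],[0,0,0]],[[0,0,0],[0,0,0]],[[0,0,0],[0,0,0]]]' --jaw 8.6

```text
time_s: 8.07
tcp_pos: [0.618, 0.2944, 0.0204]
eef_rot: [180.0, -0.0, -130.2]
contact_force: [0.5, -0.0, 0.2]
gripper_width: 0.0859
gripper_force: 0.0
```

Request:
move_arm --targets '[[[0,0,-2],[0,0,0]],[[0,0,-6],[0,0,0]],[[0,0,-10],[0,0,0]],[[0,0,-10],[0,0,0]]]'

```text
time_s: 8.57
tcp_pos: [0.6199, 0.2958, 0.1248]
eef_rot: [-179.9, 0.4, -130.1]
contact_force: [-0.5, 0.8, -0.8]
gripper_width: 0.0862
gripper_force: 0.0
```

```bash
python3 plan.py 640.2,86.7,100,-160 640.2,86.7,60,-160
```

```text
t 8.57 at [619.9 295.8 124.8] [-179.89    0.38 -130.13] J [ 41.8  25.5  -5.5   0.1 -58.6 -81.9] F [-0.5  0.8 -0.8] w 86.2 g 0.0
640.2,86.7,100,-160 -> [14.69, -15.02, 2.41] [-0.0, 0.007, 0.521] rows 3.4
640.2,86.7,60,-160 -> [0.0, -0.0, 4.0] [0.0, 0.0, 0.0] rows 0.6
```

Request:
move_arm --targets '[[[4,-4.2,0.5],[0,0,0.15]],[[8,-8.4,1],[0,0,0.3]],[[12,-12.5,1.5],[0,0,0.45]],[[14.45,-15.1,2],[0,0,0.52]],[[14.45,-15.1,2],[0,0,0.52]]]' --jaw 6.6

```text
time_s: 9.2
tcp_pos: [0.6395, 0.0838, 0.0994]
eef_rot: [180.0, -0.1, -160.2]
contact_force: [0.3, 1.3, 0.1]
gripper_width: 0.0659
gripper_force: 0.0
```

Request:
move_arm --targets '[[[0,0,2],[0,0,0]],[[0,0,3],[0,0,0]],[[0,0,3],[0,0,0]],[[0,0,3],[0,0,0]],[[0,0,3],[0,0,0]]]'

```text
time_s: 9.82
tcp_pos: [0.6405, 0.087, 0.0712]
eef_rot: [-180.0, 0.1, -159.9]
contact_force: [-0.3, -0.2, 0.3]
gripper_width: 0.066
gripper_force: 0.0
```

```bash
python3 plan.py 640.2,86.7,7,-160; python3 - <<'E'
from h import *
d=viewer.capture("top");p=(618.2/1000,.2945)
print(fit(d,"round_large",(.618,.2945,0),.012))
d2=viewer.capture("scene")
o=[]
for D_ in(d,d2):
    q=proj(D_,[[.64,.087,.03]])[0].round().astype(int)-40;o.append(cv2.resize(D_["image"][q[1]:q[1]+80,q[0]:q[0]+80],None,fx=5,fy=5))
cv2.imwrite("pics/near3.png",np.hstack(o))
E
```

```text
t 9.82 at [640.5  87.   71.2] [-1.8000e+02  6.0000e-02 -1.5993e+02] J [ 25.   25.4 -13.9   0.  -50.7 -94.9] F [-0.3 -0.2  0.3] w 66.0 g 0.0
640.2,86.7,7,-160 -> [0.04, -0.02, 6.42] [-0.0, 0.001, 0.001] rows 1.0
((np.float64(0.6174566626450357), np.float64(0.3180292582407372), np.float64(2.811443368250207)), np.float64(0.6998348901295195))
```

View pics/near3.png

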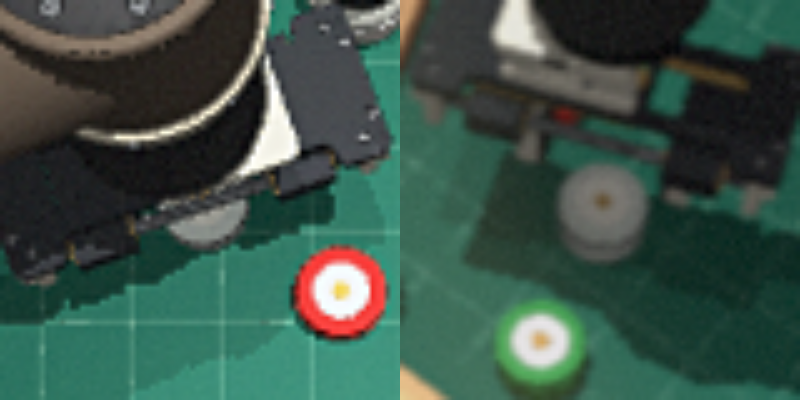

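The view shows the plain medium tin (205,220 left; 602,212 right) between the fingers, with red and green clear of them.

Request:
move_arm --targets '[[[0,0,3],[0,0,0]],[[0,0,5.5],[0,0,0]],[[0,0,6.3],[0,0,0]],[[0,0,6.3],[0,0,0]],[[0,0,6.3],[0,0,0]]]'

```text
time_s: 10.55
tcp_pos: [0.6409, 0.0869, 0.0087]
eef_rot: [-180.0, 0.1, -159.9]
contact_force: [-0.7, -0.2, 0.1]
gripper_width: 0.0662
gripper_force: 0.0
```

Request:
move_arm --targets '[[[0,0,0],[0,0,0]],[[0,0,0],[0,0,0]],[[0,0,0],[0,0,0]],[[0,0,0],[0,0,0]]]' --jaw 4.4

```text
time_s: 11.05
tcp_pos: [0.6404, 0.0867, 0.0082]
eef_rot: [-180.0, 0.0, -159.9]
contact_force: [-1.6, -0.1, 6.6]
gripper_width: 0.049
gripper_force: 30.0
```

```bash
python3 plan.py 640.2,86.7,130,-160 618.2,294.5,130,-160
```

```text
t 11.05 at [640.4  86.7   8.2] [-1.7999e+02  4.0000e-02 -1.5995e+02] J [ 25.   29.6 -16.8   0.  -43.6 -94.9] F [-1.6 -0.1  6.6] w 49.0 g 30.0
640.2,86.7,130,-160 -> [0.01, 0.01, -12.18] [-0.0, 0.001, 0.001] rows 1.9
618.2,294.5,130,-160 -> [-5.04, 20.28, 0.0] [0.0, 0.0, 0.0] rows 3.3
```

Request:
move_arm --targets '[[[0,0,-3],[0,0,0]],[[0,0,-8],[0,0,0]],[[0,0,-12],[0,0,0]],[[0,0,-12],[0,0,0]]]'

```text
time_s: 11.55
tcp_pos: [0.642, 0.0873, 0.131]
eef_rot: [180.0, 0.3, -159.9]
contact_force: [0.3, -0.9, -3.5]
gripper_width: 0.0493
gripper_force: 30.0
```

Request:
move_arm --targets '[[[-1,4.2,0],[0,0,0]],[[-2.4,9.6,0],[0,0,0]],[[-3.8,15.2,0],[0,0,0]],[[-4.8,19.2,0.5],[0,0,0]],[[-5.04,20.28,2],[0,0,0]]]'

```text
time_s: 12.18
tcp_pos: [0.6171, 0.297, 0.106]
eef_rot: [180.0, -0.0, -159.8]
contact_force: [1.0, -1.7, -2.5]
gripper_width: 0.0493
gripper_force: 30.0
```

Request:
move_arm --targets '[[[0,0,2],[0,0,0]],[[0,0,3.5],[0,0,0]],[[0,0,3.5],[0,0,0]],[[0,0,3.5],[0,0,0]],[[0,0,3.5],[0,0,0]]]'

```text
time_s: 12.8
tcp_pos: [0.6186, 0.2944, 0.0735]
eef_rot: [180.0, 0.1, -160.0]
contact_force: [0.2, -0.3, -2.4]
gripper_width: 0.0492
gripper_force: 30.0
```

```bash
python3 plan.py 618.2,294.5,54,-160;  python3 - <<'E'
from h import *
p=r.get_state()["tcp_pos"];o=[]
for c in("top","scene"):
    d=viewer.capture(c);q=proj(d,[[p[0],p[1],.04]])[0].round().astype(int)-20
    im=cv2.resize(d["image"][q[1]:q[1]+40,q[0]:q[0]+40],None,fx=10,fy=10,interpolation=cv2.INTER_CUBIC)
    im=(255*(im/255.)**.5).astype(np.uint8)
    for n,x,y,z,col in(("round_medium",p[0],p[1],p[2]-.008,(255,0,255)),("round_large",.6182,.2945,.012,(255,255,0))):
        P=((proj(d,pts(n,x,y,0,z))-q+.5)*10)
        for h in(P[:60],P[60:]):cv2.polylines(im,[np.round(h).astype(int)],True,col,1)
    o.append(im)
cv2.imwrite("pics/ov3.png",np.hstack(o))
E
```

```text
t 12.8 at [618.6 294.4  73.5] [ 1.7997e+02  8.0000e-02 -1.5998e+02] J [  41.7   28.3   -8.4    0.   -53.2 -111.7] F [ 0.2 -0.3 -2.4] w 49.2 g 30.0
618.2,294.5,54,-160 -> [0.03, 0.02, 1.95] [0.0, 0.001, 0.0] rows 0.3
```

View pics/ov3.png

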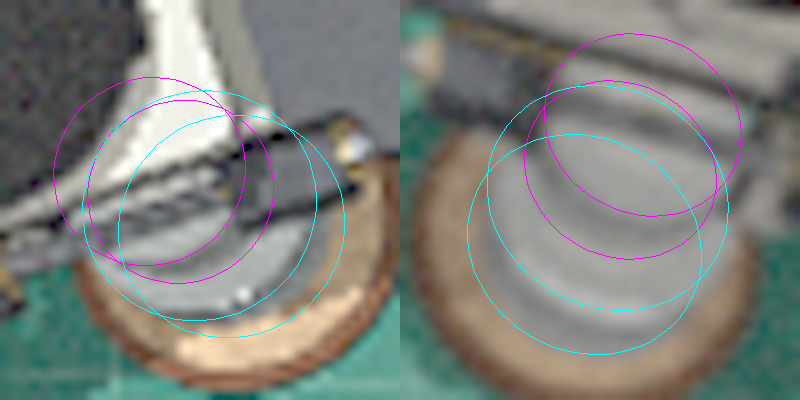

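Both tins appear shifted equally from the model in each view (the camera bias), so they are concentric. Lowering and releasing the medium tin.

Request:
move_arm --targets '[[[0.03,0,1],[0,0,0]],[[0.03,0,1.7],[0,0,0]],[[0.03,0,1.92],[0,0,0]],[[0.03,0,1.92],[0,0,0]],[[0.03,0,1.92],[0,0,0]]]'

```text
time_s: 13.52
tcp_pos: [0.6174, 0.2942, 0.0541]
eef_rot: [-180.0, -0.0, -159.9]
contact_force: [-4.4, -1.1, 7.6]
gripper_width: 0.0494
gripper_force: 30.0
```

```bash
python3 plan.py
```

```text
t 13.53 at [617.4 294.2  54.1] [-1.7998e+02 -2.0000e-02 -1.5993e+02] J [  41.8   29.4   -9.4    0.   -51.2 -111.7] F [-4.4 -1.1  7.6] w 49.4 g 30.0
```

Request:
move_arm --targets '[[[0,0,0],[0,0,0]],[[0,0,0],[0,0,0]],[[0,0,0],[0,0,0]]]' --jaw 7

```text
time_s: 13.9
tcp_pos: [0.6177, 0.2943, 0.0531]
eef_rot: [-180.0, -0.0, -160.0]
contact_force: [-0.4, 0.5, 0.2]
gripper_width: 0.069
gripper_force: 0.0
```

Request:
move_arm --targets '[[[0,0,-2],[0,0,0]],[[0,0,-5],[0,0,0]],[[0,0,-8],[0,0,0]],[[4,-0.6,-8],[0,0,0]],[[8,-1.3,-8],[0,0,0]]]'

```text
time_s: 14.52
tcp_pos: [0.5463, 0.2543, 0.1333]
eef_rot: [180.0, 0.0, -160.0]
contact_force: [-0.2, -0.3, 0.6]
gripper_width: 0.0701
gripper_force: 0.0
```

Request:
move_arm --targets '[[[4,-0.6,0.8],[0,0,0]],[[8,-1.2,2],[0,0,0]],[[10.5,-1.6,4],[0,0,0]],[[10.5,-1.6,6.5],[0,0,0]],[[10.5,-1.6,6.5],[0,0,0]]]' --jaw 5.4

```text
time_s: 15.15
tcp_pos: [0.4529, 0.2029, 0.0673]
eef_rot: [-179.9, -0.1, -160.0]
contact_force: [0.4, 0.1, 0.4]
gripper_width: 0.0539
gripper_force: 0.0
```

```bash
python3 plan.py 454.4,204,7,-160; python3 - <<'E'
from h import *
for c in("top","scene"):
    d=viewer.capture(c)
    for n in("round_medium","round_small"):
        for k in recognise(n,c): print(c,n,round(k["score"],2),np.round(k["box"]).tolist())
o=[]
for c in("top","scene"):
    d=viewer.capture(c);q=np.array([130,170]) if c=="top" else np.array([270,170])
    o.append(cv2.resize(d["image"][q[1]:q[1]+120,q[0]:q[0]+100],None,fx=4,fy=4,interpolation=cv2.INTER_CUBIC))
cv2.imwrite("pics/near4.png",np.hstack(o))
E
```

```text
t 15.15 at [452.9 202.9  67.3] [-1.7994e+02 -1.5000e-01 -1.5996e+02] J [  46.9   13.6  -33.2   -0.   -43.3 -116.8] F [0.4 0.1 0.4] w 53.9 g 0.0
454.4,204,7,-160 -> [-0.19, 0.06, 6.03] [-0.001, -0.003, 0.001] rows 1.0
top round_medium 0.81 [244.0, 192.0, 263.0, 213.0]
top round_medium 0.74 [137.0, 178.0, 156.0, 196.0]
top round_medium 0.72 [208.0, 147.0, 228.0, 163.0]
scene round_medium 0.82 [240.0, 189.0, 259.0, 204.0]
scene round_medium 0.76 [238.0, 242.0, 260.0, 261.0]
scene round_medium 0.73 [322.0, 243.0, 342.0, 264.0]
scene round_small 0.43 [322.0, 193.0, 336.0, 208.0]
```

View pics/near4.png

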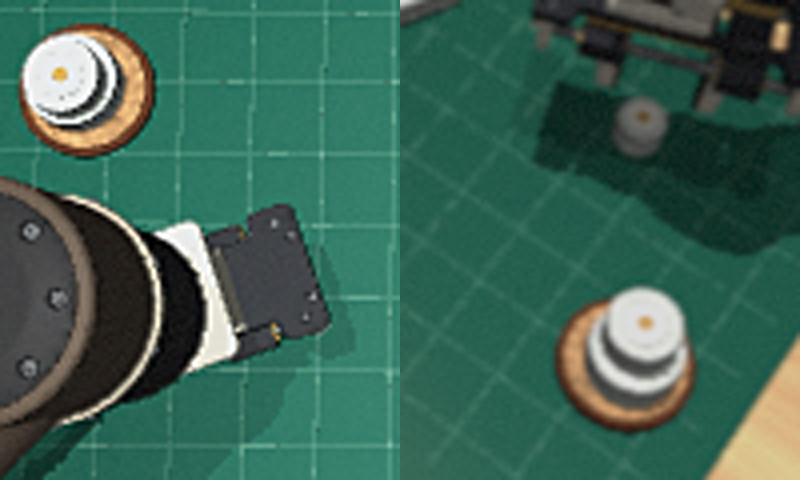

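Request:
move_arm --targets '[[[0,0,3],[0,0,0]],[[0,0,5.5],[0,0,0]],[[0,0,6.1],[0,0,0]],[[0,0,6.1],[0,0,0]],[[0,0,6.1],[0,0,0]]]'

```text
time_s: 16.18
tcp_pos: [0.4544, 0.2042, 0.0083]
eef_rot: [180.0, 0.1, -159.9]
contact_force: [0.6, 0.5, 0.3]
gripper_width: 0.054
gripper_force: 0.0
```

Request:
move_arm --targets '[[[0,0,0],[0,0,0]],[[0,0,0],[0,0,0]],[[0,0,0],[0,0,0]],[[0,0,0],[0,0,0]]]' --jaw 3 --squeeze 25

```text
time_s: 16.68
tcp_pos: [0.454, 0.2038, 0.0078]
eef_rot: [180.0, 0.0, -159.9]
contact_force: [-1.6, -0.4, 5.7]
gripper_width: 0.0357
gripper_force: 25.0
```

```bash
python3 plan.py 454.4,204,130,-160 618.2,294.5,130,-160;  python3 - <<'E'
from h import *
for c in("top","scene"):
    d=viewer.capture(c)
    q=proj(d,[[.618,.2945,.076]])[0].round().astype(int)-20
    im=cv2.resize(d["image"][q[1]:q[1]+40,q[0]:q[0]+40],None,fx=6,fy=6,interpolation=cv2.INTER_CUBIC)
    m=(im.min(2)>(195 if c=="top" else 165)).astype(np.uint8);m=cv2.morphologyEx(m,cv2.MORPH_CLOSE,np.ones((25,25)));m=cv2.morphologyEx(m,cv2.MORPH_OPEN,np.ones((41,41)))
    v,u=np.nonzero(m);print(c,m.sum()/36,unproj(d,(u.mean()+.5)/6-.5+q[0],(v.mean()+.5)/6-.5+q[1],.076).round(4))
    print(c,fit(d,"round_stand",(.618,.2945,0)))
E
```

```text
t 16.68 at [454.  203.8   7.8] [ 1.7999e+02  3.0000e-02 -1.5995e+02] J [  46.8   19.   -36.4    0.   -34.5 -116.8] F [-1.6 -0.4  5.7] w 35.7 g 25.0
454.4,204,130,-160 -> [-0.05, 0.01, -12.22] [0.0, 0.001, 0.001] rows 2.0
618.2,294.5,130,-160 -> [-18.49, 2.9, 0.0] [0.0, 0.0, 0.0] rows 3.0
top 383.6111111111111 [0.6149 0.2882 0.076 ]
top ((np.float64(0.6195051444043138), np.float64(0.2943514734677455), np.float64(0.10104465946524101)), np.float64(0.04483351837031338))
scene 350.52777777777777 [0.6251 0.2943 0.076 ]
scene ((np.float64(0.6156627602363318), np.float64(0.29453396811651167), np.float64(0.09752635993571046)), np.float64(0.06282372924798588))
```

```bash
python3 - <<'E'
from h import *
for c in("top","scene"):
    d=viewer.capture(c)
    q=proj(d,[[.618,.2945,.076]])[0].round().astype(int)-5
    im=cv2.resize(d["image"][q[1]:q[1]+11,q[0]:q[0]+11],None,fx=6,fy=6,interpolation=cv2.INTER_CUBIC).astype(float)
    w=np.clip(im[...,2]-im[...,0]-30,0,None);v,u=np.mgrid[:66,:66]
    print(c,w.sum(),unproj(d,((u*w).sum()/w.sum()+.5)/6-.5+q[0],((v*w).sum()/w.sum()+.5)/6-.5+q[1],.076).round(4))
E
```

```text
top 37011.0 [0.6182 0.2943 0.076 ]
scene 16989.0 [0.6162 0.2951 0.076 ]
```

Request:
move_arm --targets '[[[0,0,-3],[0,0,0]],[[0,0,-8],[0,0,0]],[[0,0,-12],[0,0,0]],[[-2,0.3,-12.5],[0,0,0]],[[-6,0.9,-13],[0,0,0]]]'

```text
time_s: 17.5
tcp_pos: [0.507, 0.2328, 0.1386]
eef_rot: [179.9, 0.1, -159.9]
contact_force: [0.5, 1.1, -0.7]
gripper_width: 0.0352
gripper_force: 25.0
```

Request:
move_arm --targets '[[[-4,0.6,0],[0,0,0]],[[-8,1.3,0],[0,0,0]],[[-11.5,1.8,0],[0,0,0]],[[-12.5,2,2],[0,0,0]],[[-12.5,2,3.5],[0,0,0]]]'

```text
time_s: 18.12
tcp_pos: [0.6168, 0.2938, 0.0998]
eef_rot: [-180.0, -0.2, -160.0]
contact_force: [-0.8, -0.1, -0.8]
gripper_width: 0.0354
gripper_force: 25.0
```

Request:
move_arm --targets '[[[0,0,0],[0,0,0]],[[0,0,0],[0,0,0]],[[0,0,0],[0,0,0]]]'

```text
time_s: 18.5
tcp_pos: [0.6178, 0.2945, 0.1036]
eef_rot: [180.0, 0.1, -159.9]
contact_force: [0.0, -0.3, -0.1]
gripper_width: 0.0354
gripper_force: 25.0
```

```bash
python3 plan.py 618.2,294.5,84,-160;  python3 - <<'E'
from h import *
p=r.get_state()["tcp_pos"];o=[]
for c in("top","scene"):
    d=viewer.capture(c);q=proj(d,[[p[0],p[1],.06]])[0].round().astype(int)-20
    im=cv2.resize(d["image"][q[1]:q[1]+40,q[0]:q[0]+40],None,fx=10,fy=10,interpolation=cv2.INTER_CUBIC)
    im=(255*(im/255.)**.5).astype(np.uint8)
    for n,x,y,z,col in(("round_small",p[0],p[1],p[2]-.008,(255,0,255)),("round_medium",.618,.2945,.046,(255,255,0))):
        P=((proj(d,pts(n,x,y,0,z))-q+.5)*10)
        for h in(P[:60],P[60:]):cv2.polylines(im,[np.round(h).astype(int)],True,col,1)
    o.append(im)
cv2.imwrite("pics/ov4.png",np.hstack(o))
E
```

```text
t 18.5 at [617.8 294.5 103.6] [ 1.7997e+02  9.0000e-02 -1.5994e+02] J [  41.8   26.6   -6.8    0.   -56.5 -111.7] F [ 0.  -0.3 -0.1] w 35.4 g 25.0
618.2,294.5,84,-160 -> [-0.04, -0.02, 1.96] [0.0, 0.002, 0.001] rows 0.3
```

View pics/ov4.png

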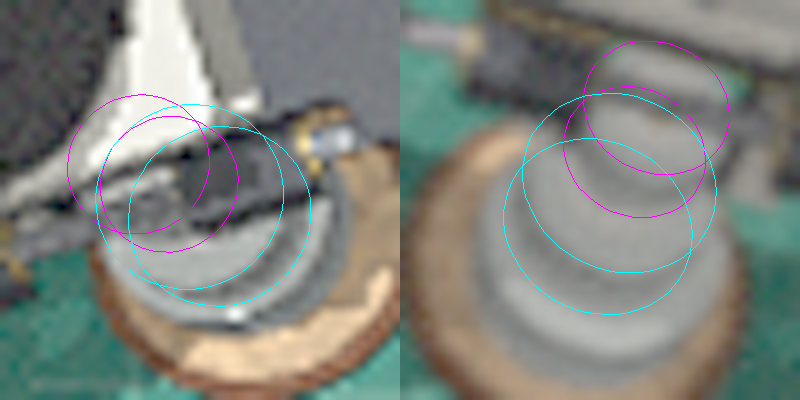

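Request:
move_arm --targets '[[[0,0,1],[0,0,0]],[[0,0,1.7],[0,0,0]],[[0,0,1.95],[0,0,0]],[[0,0,1.95],[0,0,0]],[[0,0,1.95],[0,0,0]]]'

```text
time_s: 19.23
tcp_pos: [0.6175, 0.2941, 0.0837]
eef_rot: [-180.0, -0.0, -159.9]
contact_force: [-4.6, -1.0, 9.2]
gripper_width: 0.0355
gripper_force: 25.0
```

```bash
python3 plan.py
```

```text
t 19.23 at [617.5 294.1  83.7] [-1.7998e+02 -1.0000e-02 -1.5994e+02] J [  41.8   27.7   -7.9    0.   -54.4 -111.7] F [-4.6 -1.   9.2] w 35.5 g 25.0
```

Request:
move_arm --targets '[[[0,0,0],[0,0,0]],[[0,0,0],[0,0,0]],[[0,0,0],[0,0,0]]]' --jaw 5.6

```text
time_s: 19.6
tcp_pos: [0.6176, 0.2942, 0.0824]
eef_rot: [-180.0, -0.0, -160.0]
contact_force: [0.3, -0.7, -0.1]
gripper_width: 0.0552
gripper_force: 0.0
```

Request:
move_arm --targets '[[[0,0,-2],[0,0,0]],[[0,0,-4.5],[0,0,0]],[[0,0,-7],[0,0,0]],[[2.5,-3.3,-7],[0,0,0]],[[5.8,-7.6,-7],[0,0,0]]]'

```text
time_s: 20.23
tcp_pos: [0.5891, 0.2028, 0.1526]
eef_rot: [-180.0, 0.0, -159.9]
contact_force: [0.5, -0.9, 0.2]
gripper_width: 0.0556
gripper_force: 0.0
```

Request:
move_arm --targets '[[[3.7,-4.8,0],[0,0,0.1]],[[7.4,-9.7,0],[0,0,0.2]],[[11.1,-14.5,0],[0,0,0.3]],[[14.8,-19.4,0],[0,0,0.4]],[[18.5,-24.2,1],[0,0,0.461]]]' --jaw 8.7

```text
time_s: 20.85
tcp_pos: [0.4982, -0.0893, 0.1436]
eef_rot: [180.0, 0.1, 173.5]
contact_force: [1.0, -0.2, 0.8]
gripper_width: 0.0866
gripper_force: 0.0
```

```bash
python3 plan.py 463.8,-199.8,70,173.6; python3 - <<'E'
from h import *
o=[]
for c in("top","scene"):
    d=viewer.capture(c);q=np.array([115,140]) if c=="top" else np.array([285,200])
    if 1:
        g=proj(d,[[.618,.2945,.104]])[0].round().astype(int)-5
        im=cv2.resize(d["image"][g[1]:g[1]+11,g[0]:g[0]+11],None,fx=6,fy=6,interpolation=cv2.INTER_CUBIC).astype(float)
        w=np.clip(im[...,2]-im[...,0]-30,0,None);v,u=np.mgrid[:66,:66]
        print(c,w.sum(),unproj(d,((u*w).sum()/w.sum()+.5)/6-.5+g[0],((v*w).sum()/w.sum()+.5)/6-.5+g[1],.104).round(4))
    o.append(cv2.resize(d["image"][q[1]:q[1]+80,q[0]:q[0]+80],None,fx=5,fy=5,interpolation=cv2.INTER_CUBIC))
cv2.imwrite("pics/stack.png",np.hstack(o))
E
```

```text
t 20.85 at [498.2 -89.3 143.6] [1.7998e+02 1.3000e-01 1.7351e+02] J [  12.1    8.8  -27.1    0.   -54.  -108.6] F [ 1.  -0.2  0.8] w 86.6 g 0.0
463.8,-199.8,70,173.6 -> [2.19, -11.37, 7.35] [0.0, 0.002, -0.001] rows 2.2
top 38355.0 [0.6187 0.2947 0.104 ]
scene 18753.0 [0.6166 0.2952 0.104 ]
```

View pics/stack.png

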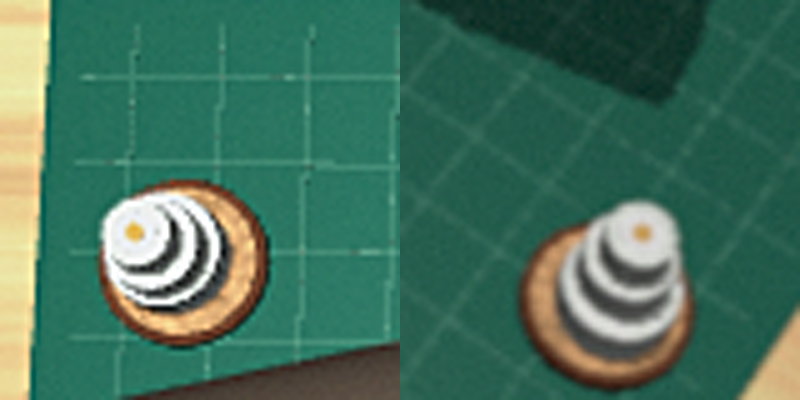

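The round stack stands, and its studs are within 1 mm of the stand centre. On to the large oblong tin.

Request:
move_arm --targets '[[[0.9,-4.5,2],[0,0,0]],[[1.8,-9,4],[0,0,0]],[[2.19,-11.2,6.5],[0,0,0]],[[2.19,-11.37,7.3],[0,0,0]],[[2.19,-11.37,7.3],[0,0,0]]]'

```text
time_s: 21.58
tcp_pos: [0.4642, -0.198, 0.0696]
eef_rot: [-180.0, -0.0, 173.6]
contact_force: [0.2, 0.1, -0.2]
gripper_width: 0.0867
gripper_force: 0.0
```

Request:
move_arm --targets '[[[0,0,0],[0,0,0]],[[0,0,0],[0,0,0]]]'

```text
time_s: 21.82
tcp_pos: [0.4649, -0.1977, 0.0707]
eef_rot: [180.0, 0.1, 173.7]
contact_force: [0.2, 0.1, 0.1]
gripper_width: 0.087
gripper_force: 0.0
```

```bash
python3 plan.py 463.8,-199.8,8,173.6
```

```text
t 21.82 at [ 464.9 -197.7   70.7] [1.800e+02 9.000e-02 1.737e+02] J [ -0.7  14.  -32.1   0.  -43.8 -95.6] F [0.2 0.1 0.1] w 87.0 g 0.0
463.8,-199.8,8,173.6 -> [0.09, -0.23, 6.27] [0.0, 0.002, 0.002] rows 1.0
```

Request:
move_arm --targets '[[[0.09,-0.22,3],[0,0,0]],[[0.09,-0.22,5.5],[0,0,0]],[[0.09,-0.22,6.25],[0,0,0]],[[0.09,-0.22,6.25],[0,0,0]],[[0.09,-0.22,6.25],[0,0,0]]]'

```text
time_s: 22.45
tcp_pos: [0.4637, -0.2003, 0.0083]
eef_rot: [-180.0, 0.1, 173.7]
contact_force: [-0.9, 0.4, 1.0]
gripper_width: 0.0869
gripper_force: 0.0
```

Request:
move_arm --targets '[[[0,0,0],[0,0,0]],[[0,0,0],[0,0,0]],[[0,0,0],[0,0,0]],[[0,0,0],[0,0,0]]]' --jaw 5.4 --squeeze 35

```text
time_s: 22.95
tcp_pos: [0.4629, -0.2003, 0.0075]
eef_rot: [180.0, 0.0, 173.6]
contact_force: [-0.7, 1.2, 3.1]
gripper_width: 0.0598
gripper_force: 35.0
```

```bash
python3 plan.py 463.8,-199.8,108,173.6 649.9,-109.8,108,-159 649.9,-109.8,50,-159
```

```text
t 22.95 at [ 462.9 -200.3    7.5] [1.8000e+02 1.0000e-02 1.7363e+02] J [ -1.1  19.5 -35.6  -0.  -34.9 -95.3] F [-0.7  1.2  3.1] w 59.8 g 35.0
463.8,-199.8,108,173.6 -> [-0.09, 0.06, -10.05] [0.0, 0.0, 0.001] rows 1.6
649.9,-109.8,108,-159 -> [-17.49, 11.02, 0.0] [-0.0, 0.0, -0.478] rows 3.3
649.9,-109.8,50,-159 -> [0.0, -0.0, 5.8] [0.0, 0.0, 0.0] rows 0.9
```

Request:
move_arm --targets '[[[0,0,-2],[0,0,0]],[[0,0,-6],[0,0,0]],[[0,0,-10],[0,0,0]],[[0,0,-10],[0,0,0]]]'

```text
time_s: 23.45
tcp_pos: [0.4647, -0.2006, 0.1101]
eef_rot: [180.0, 0.3, 173.6]
contact_force: [-0.1, -0.6, -1.3]
gripper_width: 0.0598
gripper_force: 35.0
```

Request:
move_arm --targets '[[[-4,2.5,0],[0,0,-0.1]],[[-8,5,0],[0,0,-0.22]],[[-12.5,7.9,0],[0,0,-0.34]],[[-16,10,1],[0,0,-0.44]],[[-17.55,11.05,3],[0,0,-0.478]]]'

```text
time_s: 24.08
tcp_pos: [0.6512, -0.1089, 0.0756]
eef_rot: [180.0, -0.0, -158.8]
contact_force: [-0.5, -0.3, -2.4]
gripper_width: 0.06
gripper_force: 35.0
```

Request:
move_arm --targets '[[[0,0,3],[0,0,0]],[[0,0,3.3],[0,0,0]],[[0,0,3.3],[0,0,0]],[[0,0,3.3],[0,0,0]]]'

```text
time_s: 24.58
tcp_pos: [0.6502, -0.1102, 0.0456]
eef_rot: [-180.0, 0.1, -159.0]
contact_force: [0.1, -0.4, -2.5]
gripper_width: 0.06
gripper_force: 35.0
```

```bash
python3 plan.py 649.9,-109.8,19.5,-159; python3 - <<'E'
from h import *
p=r.get_state()["tcp_pos"];yaw=np.radians(r.get_state()["eef_rot"][2]);o=[]
for c in("top","scene"):
    d=viewer.capture(c);q=proj(d,[[p[0],p[1],.03]])[0].round().astype(int)-28
    im=cv2.resize(d["image"][q[1]:q[1]+56,q[0]:q[0]+56],None,fx=7,fy=7,interpolation=cv2.INTER_CUBIC)
    im=(255*(im/255.)**.5).astype(np.uint8)
    for n,x,y,z,a,col in(("oblong_large",p[0],p[1],p[2]-.0075,yaw,(255,0,255)),("oblong_stand",.6499,-.1098,0,np.radians(21),(255,255,0))):
        P=((proj(d,pts(n,x,y,a,z))-q+.5)*7)
        for h in(P[:4],P[4:]):cv2.polylines(im,[np.round(h).astype(int)],True,col,1)
    o.append(im)
cv2.imwrite("pics/ov5.png",np.hstack(o))
E
```

```text
t 24.57 at [ 650.2 -110.2   45.6] [-1.7996e+02  9.0000e-02 -1.5898e+02] J [  7.3  28.  -13.4   0.  -48.5 -76.3] F [ 0.1 -0.4 -2.5] w 60.0 g 35.0
649.9,-109.8,19.5,-159 -> [0.02, 0.05, 2.61] [-0.001, 0.002, 0.0] rows 0.4
```

View pics/ov5.png

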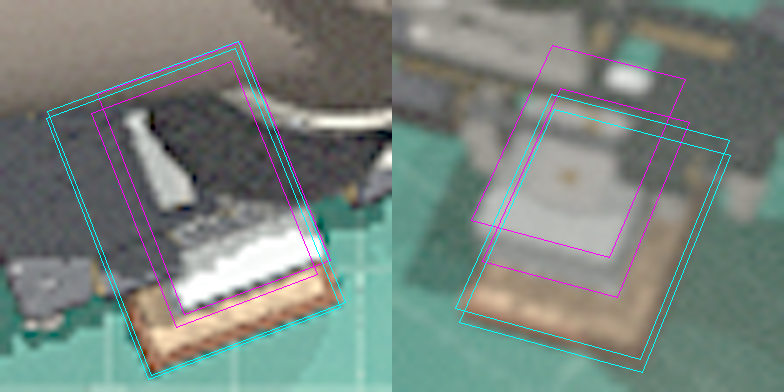

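The overlay shows tin and stand parallel, with the outlines matching in both views. Lowering.

Request:
move_arm --targets '[[[0,0.03,1.3],[0,0,0]],[[0,0.03,2.2],[0,0,0]],[[0,0.03,2.6],[0,0,0]],[[0,0.03,2.6],[0,0,0]],[[0,0.03,2.6],[0,0,0]]]'

```text
time_s: 25.3
tcp_pos: [0.6487, -0.1098, 0.0196]
eef_rot: [180.0, -0.1, -159.0]
contact_force: [-7.3, 2.9, 13.2]
gripper_width: 0.0596
gripper_force: 35.0
```

```bash
python3 plan.py 649.9,-109.8,110,-159 456.8,-6.3,110,151.9
```

```text
t 25.3 at [ 648.7 -109.8   19.6] [ 1.8000e+02 -6.0000e-02 -1.5895e+02] J [  7.4  29.7 -14.6   0.  -45.7 -76.3] F [-7.3  2.9 13.2] w 59.6 g 35.0
649.9,-109.8,110,-159 -> [-0.1, -0.05, -9.04] [0.0, -0.001, 0.001] rows 1.4
456.8,-6.3,110,151.9 -> [14.32, 16.58, 0.0] [0.0, -0.0, 0.857] rows 4.6
```

Request:
move_arm --targets '[[[0,0,0],[0,0,0]],[[0,0,0],[0,0,0]],[[0,0,0],[0,0,0]]]' --jaw 8

```text
time_s: 25.68
tcp_pos: [0.6494, -0.1098, 0.018]
eef_rot: [180.0, -0.0, -159.0]
contact_force: [-0.5, -0.3, -0.7]
gripper_width: 0.0788
gripper_force: 0.0
```

Request:
move_arm --targets '[[[0,0,-2],[0,0,0]],[[0,0,-6],[0,0,0]],[[0,0,-9],[0,0,0]],[[1.5,1.6,-9],[0,0,0.05]],[[4,4.6,-9],[0,0,0.2]]]'

```text
time_s: 26.3
tcp_pos: [0.5958, -0.0812, 0.1083]
eef_rot: [-180.0, 0.0, -170.7]
contact_force: [-0.8, 0.6, -0.2]
gripper_width: 0.0801
gripper_force: 0.0
```

Request:
move_arm --targets '[[[2.95,3,0],[0,0,0.15]],[[6,6,0],[0,0,0.32]],[[9,9,0],[0,0,0.49]],[[12,10,0],[0,0,0.6]],[[12.42,9.7,3],[0,0,0.656]]]' --jaw 6.6

```text
time_s: 26.92
tcp_pos: [0.4571, -0.0051, 0.08]
eef_rot: [179.8, 0.2, 151.9]
contact_force: [-0.2, 0.2, -1.5]
gripper_width: 0.0661
gripper_force: 0.0
```

Request:
move_arm --targets '[[[0,0,0],[0,0,0]],[[0,0,0],[0,0,0]],[[0,0,0],[0,0,0]]]'

```text
time_s: 27.3
tcp_pos: [0.458, -0.006, 0.0791]
eef_rot: [180.0, 0.0, 152.0]
contact_force: [-0.1, 0.0, -0.2]
gripper_width: 0.066
gripper_force: 0.0
```

```bash
python3 plan.py 456.8,-6.3,7,151.9; python3 - <<'E'
from h import *
o=[]
for c in("top","scene"):
    d=viewer.capture(c)
    q=proj(d,[[.55,-.06,.03]])[0].round().astype(int)-40
    o.append(cv2.resize(d["image"][q[1]:q[1]+80,q[0]:q[0]+80],None,fx=5,fy=5,interpolation=cv2.INTER_CUBIC))
    try:
        for n,p0,z in(("oblong_stand",(.65,-.11),0),("oblong_small",(.457,-.006),0)):
            p,e=fit(d,n,(*p0,0),z,5);print(c,n,np.round(np.array(p)*[1000,1000,57.3],1),round(e,3))
    except Exception as ex: print(ex)
    # bright top of large tin
    g=proj(d,[[.65,-.11,.044]])[0].round().astype(int)-26
    im=cv2.resize(d["image"][g[1]:g[1]+52,g[0]:g[0]+52],None,fx=6,fy=6,interpolation=cv2.INTER_CUBIC)
    m=(im.min(2)>(185 if c=="top" else 150)).astype(np.uint8);m=cv2.morphologyEx(m,cv2.MORPH_CLOSE,np.ones((25,25)));m=cv2.morphologyEx(m,cv2.MORPH_OPEN,np.ones((41,41)))
    cn=max(cv2.findContours(m,0,1)[0],key=cv2.contourArea);R=cv2.minAreaRect(cn)
    bx=(cv2.boxPoints(R)+.5)/6-.5+g
    W=np.array([unproj(d,*b,.044)[:2] for b in bx]);print(c,W.mean(0).round(4),[(np.linalg.norm(W[i]-W[i-1]).round(4),np.degrees(np.arctan2(*(W[i]-W[i-1])[::-1])).round(1)) for i in(1,2)])
cv2.imwrite("pics/near5.png",np.hstack(o))
E
```

```text
t 27.3 at [458.   -6.   79.1] [1.7996e+02 5.0000e-02 1.5200e+02] J [  24.     9.2  -37.2    0.   -43.5 -142. ] F [-0.1  0.  -0.2] w 66.0 g 0.0
456.8,-6.3,7,151.9 -> [0.1, -0.09, 7.21] [0.001, 0.001, 0.002] rows 1.2
top oblong_stand [ 651.3 -110.    21.2] 0.025
top oblong_small [433.5  -3.3  90.3] 0.598
top [ 0.6506 -0.1095] [(np.float64(0.0591), np.float64(-67.5)), (np.float64(0.0915), np.float64(-159.4))]
scene oblong_stand [ 647.7 -110.2   21. ] 0.047
scene oblong_small [454.   -5.5 153.4] 0.397
scene [ 0.6499 -0.1078] [(np.float64(0.0974), np.float64(-157.3)), (np.float64(0.0613), np.float64(102.1))]
```

View pics/near5.png

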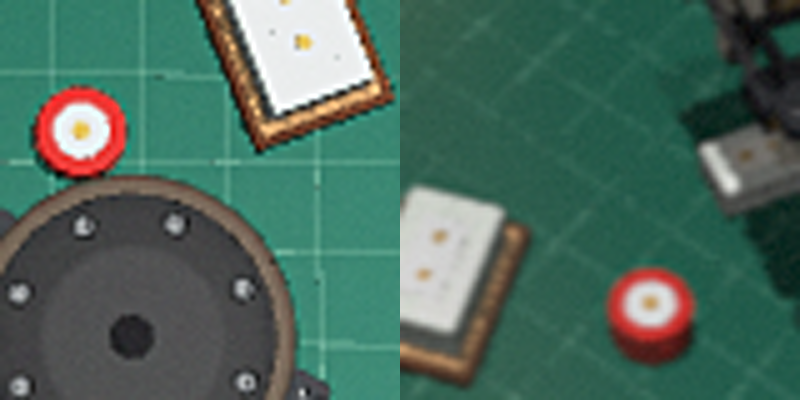

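The large tin is within 1 mm and 0.5° of the stand. Grasping the small oblong tin.

Request:
move_arm --targets '[[[0.1,-0.04,3],[0,0,0]],[[0.1,-0.04,6],[0,0,0]],[[0.1,-0.04,7.1],[0,0,0]],[[0.1,-0.04,7.1],[0,0,0]],[[0.1,-0.04,7.1],[0,0,0]]]'

```text
time_s: 28.02
tcp_pos: [0.4567, -0.0058, 0.0082]
eef_rot: [179.9, 0.1, 152.0]
contact_force: [0.1, -1.1, -1.1]
gripper_width: 0.0661
gripper_force: 0.0
```

Request:
move_arm --targets '[[[0,0,0],[0,0,0]],[[0,0,0],[0,0,0]],[[0,0,0],[0,0,0]],[[0,0,0],[0,0,0]]]' --jaw 3.6 --squeeze 30

```text
time_s: 28.52
tcp_pos: [0.4561, -0.0059, 0.0077]
eef_rot: [180.0, 0.0, 152.0]
contact_force: [-1.8, 0.3, 6.3]
gripper_width: 0.0418
gripper_force: 30.0
```

```bash
python3 plan.py 456.8,-6.3,118,151.9 649.7,-109.8,118,-159
```

```text
t 28.52 at [456.1  -5.9   7.7] [1.7998e+02 2.0000e-02 1.5198e+02] J [  24.1   16.   -41.7    0.   -32.4 -142.2] F [-1.8  0.3  6.3] w 41.8 g 30.0
456.8,-6.3,118,151.9 -> [-0.08, 0.01, -11.03] [0.0, 0.0, 0.001] rows 1.8
649.7,-109.8,118,-159 -> [-21.89, -0.04, -0.0] [-0.0, 0.0, -0.857] rows 4.6
```

Request:
move_arm --targets '[[[0,0,-2],[0,0,0]],[[0,0,-6],[0,0,0]],[[0,0,-11],[0,0,0]],[[0,0,-11],[0,0,0]]]'

```text
time_s: 29.02
tcp_pos: [0.4582, -0.0052, 0.1207]
eef_rot: [179.7, 0.3, 152.0]
contact_force: [0.4, -0.2, -1.8]
gripper_width: 0.042
gripper_force: 30.0
```

Request:
move_arm --targets '[[[-4,0,0],[0,0,-0.16]],[[-9,0,0],[0,0,-0.34]],[[-14,0,0],[0,0,-0.52]],[[-19,0,0],[0,0,-0.7]],[[-21.9,0,0.5],[0,0,-0.856]]]'

```text
time_s: 29.65
tcp_pos: [0.6505, -0.1102, 0.1103]
eef_rot: [180.0, -0.1, -158.7]
contact_force: [-1.3, 1.0, -1.3]
gripper_width: 0.0417
gripper_force: 30.0
```

Request:
move_arm --targets '[[[0,0,2],[0,0,0]],[[0,0,3.7],[0,0,0]],[[0,0,3.7],[0,0,0]],[[0,0,3.7],[0,0,0]]]'

```text
time_s: 30.15
tcp_pos: [0.6494, -0.1087, 0.0758]
eef_rot: [-180.0, 0.0, -158.9]
contact_force: [-0.2, 0.2, -0.6]
gripper_width: 0.0417
gripper_force: 30.0
```

```bash
python3 plan.py 649.7,-109.8,51.5,-159; python3 - <<'E'
from h import *
p=r.get_state()["tcp_pos"];yaw=np.radians(r.get_state()["eef_rot"][2]);o=[]
for c in("top","scene"):
    d=viewer.capture(c);q=proj(d,[[p[0],p[1],.05]])[0].round().astype(int)-28
    im=cv2.resize(d["image"][q[1]:q[1]+56,q[0]:q[0]+56],None,fx=7,fy=7,interpolation=cv2.INTER_CUBIC)
    im=(255*(im/255.)**.5).astype(np.uint8)
    for n,x,y,z,a,col in(("oblong_small",p[0],p[1],p[2]-.0077,yaw,(255,0,255)),("oblong_large",.6497,-.1098,.012,np.radians(21),(255,255,0))):
        P=((proj(d,pts(n,x,y,a,z))-q+.5)*7)
        for h in(P[:4],P[4:]):cv2.polylines(im,[np.round(h).astype(int)],True,col,1)
    o.append(im)
cv2.imwrite("pics/ov6.png",np.hstack(o))
E
```

```text
t 30.15 at [ 649.4 -108.7   75.8] [-1.7998e+02  1.0000e-02 -1.5895e+02] J [  7.4  26.1 -11.9   0.  -52.  -76.4] F [-0.2  0.2 -0.6] w 41.7 g 30.0
649.7,-109.8,51.5,-159 -> [0.01, -0.12, 2.43] [-0.0, 0.0, 0.001] rows 0.4
```

View pics/ov6.png

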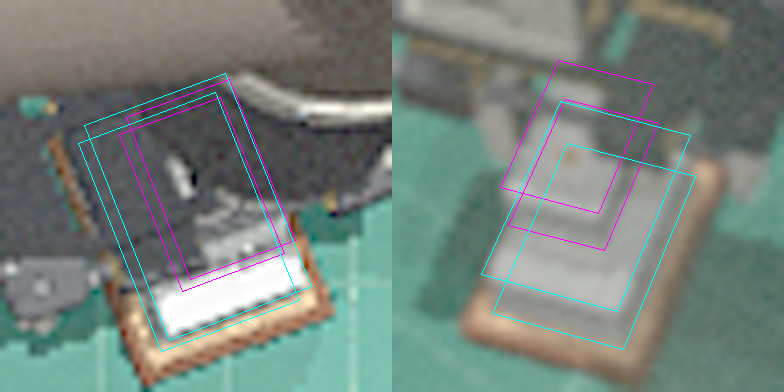

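Request:
move_arm --targets '[[[0,-0.08,1.3],[0,0,0]],[[0,-0.08,2.1],[0,0,0]],[[0,-0.08,2.4],[0,0,0]],[[0,-0.08,2.4],[0,0,0]],[[0,-0.08,2.4],[0,0,0]]]'

```text
time_s: 30.88
tcp_pos: [0.6489, -0.1097, 0.0518]
eef_rot: [180.0, -0.1, -159.0]
contact_force: [-4.6, 1.8, 5.6]
gripper_width: 0.0417
gripper_force: 30.0
```

```bash
python3 plan.py
```

```text
t 30.88 at [ 648.9 -109.7   51.8] [ 1.7999e+02 -6.0000e-02 -1.5897e+02] J [  7.4  27.6 -13.1   0.  -49.4 -76.3] F [-4.6  1.8  5.6] w 41.7 g 30.0
```

Request:
move_arm --targets '[[[0,0,0],[0,0,0]],[[0,0,0],[0,0,0]],[[0,0,0],[0,0,0]]]' --jaw 6.2

```text
time_s: 31.25
tcp_pos: [0.6497, -0.1097, 0.0512]
eef_rot: [-180.0, 0.0, -159.0]
contact_force: [0.4, -1.1, 0.3]
gripper_width: 0.0609
gripper_force: 0.0
```

Request:
move_arm --targets '[[[0,0,-2],[0,0,0]],[[0,0,-6],[0,0,0]],[[0,0,-11],[0,0,0]],[[3,-2,-12],[0,0,0]],[[8,-6,-12],[0,0,0]]]'

```text
time_s: 31.88
tcp_pos: [0.5982, -0.1927, 0.1728]
eef_rot: [-179.9, 0.2, -158.8]
contact_force: [0.3, -1.2, -0.9]
gripper_width: 0.0618
gripper_force: 0.0
```

Request:
move_arm --targets '[[[4,-4,0],[0,0,0]],[[8,-8,0],[0,0,0]],[[10,-11,0],[0,0,0]],[[10,-11,0],[0,0,0]],[[10,-11,0],[0,0,0]]]'

```text
time_s: 32.5
tcp_pos: [0.5432, -0.3315, 0.1712]
eef_rot: [180.0, -0.0, -159.0]
contact_force: [0.4, -0.1, -0.7]
gripper_width: 0.0622
gripper_force: 0.0
```

```bash
python3 plan.py; python3 - <<'E'
from h import *
for c in("top","scene"):
    d=viewer.capture(c)
    for n,P in(("stack",[[.618,.2945,.104]]),("obl",[[.65,-.11,.072]])):
        g=proj(d,P)[0].round().astype(int)-11
        im=cv2.resize(d["image"][g[1]:g[1]+23,g[0]:g[0]+23],None,fx=6,fy=6,interpolation=cv2.INTER_CUBIC).astype(float)
        if n=="stack":im[:30]=0;im[-30:]=0;im[:,:30]=0;im[:,-30:]=0
        w=np.clip(im[...,2]-im[...,0]-35,0,None)
        k,l,st,ce=cv2.connectedComponentsWithStats((w>0).astype(np.uint8))
        print(c,n,[(unproj(d,(u+.5)/6-.5+g[0],(v+.5)/6-.5+g[1],P[0][2])[:2].round(4).tolist(),int(a)) for (u,v),a in zip(ce[1:],st[1:,4]) if a>30])
    for n in("glue_jar","hammer","screwdriver"):
        o=outline_of(n,c)
        if o:print(n,o[0]["box"])
    if c=="top":
        cv2.imwrite("pics/fin.png",cv2.resize(d["image"][120:290,90:430],None,fx=2.35,fy=2.35,interpolation=cv2.INTER_CUBIC))
E
```

```text
t 32.5 at [ 543.2 -331.5  171.2] [ 179.99   -0.   -159.02] J [-13.9  19.2  -8.8  -0.  -62.  -55.2] F [ 0.4 -0.1 -0.7] w 62.2 g 0.0
top stack [([0.6186, 0.2946], 465), ([0.6052, 0.3105], 98)]
top obl [([0.6609, -0.1333], 1056), ([0.6606, -0.1057], 269), ([0.6423, -0.1128], 292)]
glue_jar [247.6, 126.0, 266.4, 152.2]
hammer [399.2, 193.4, 413.8, 273.7]
screwdriver [278.6, 161.9, 312.3, 200.9]
scene stack [([0.6166, 0.2952], 441)]
scene obl [([0.6402, -0.1117], 165), ([0.659, -0.1051], 189)]
glue_jar [198.8, 220.3, 217.0, 247.2]
hammer [131.2, 94.8, 186.6, 142.7]
screwdriver [381.4, 231.0, 413.3, 286.4]
```

View pics/fin.png

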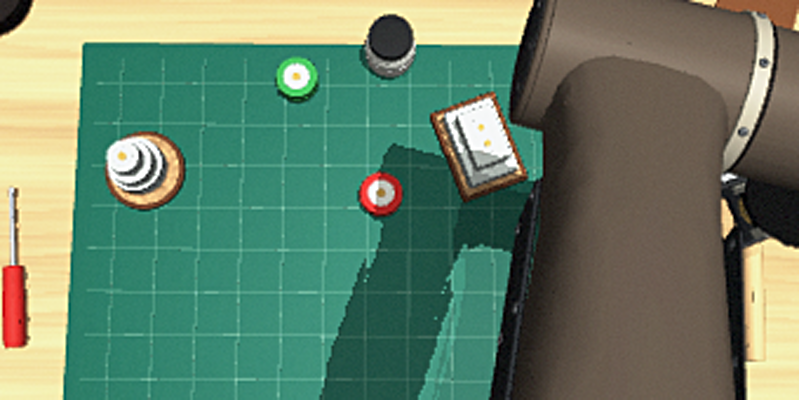

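The picture shows both stacks standing (round at (145,170), oblong at (480,147)), with the oblong studs within about 1 mm and 0.5° of the stand. The jar, screwdriver and look-alikes are unmoved.

```bash
python3 -c "
from plant import r
print(r.close_job())"
```

```text
the job is handed in; nothing more can be done
None
```

The job is handed in: both stacks are in the order asked, each centred on its stand to about 1–2 mm by the cameras and the oblong tins lined up with theirs, with nothing tipped over and the jar, hammer and screwdriver left alone; it took about 33 s of the 131 s.

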